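Index the inspection carousel and swing the magnifier over the button

TASK

Inspect the push button that stands in a nest of the four-armed carousel: with a fingertip push on an arm of the carousel and turn it, either way, until the button stands squarely at the inspection station, in line with the index mark on the base and the magnifier's post. Then push the magnifier's arm round, gently, until it rests against its stop with the lens over the button. Only push: grasp and lift nothing, do not touch the button itself, and leave the spare button, glue bottle and screw tray where they stand.

Things in the scene. Friction and masses are not known exactly. Their poses are not given: they have to be found in the camera images.
- stand: Fixed inspection stand. Origin: on the bench top (z = 0) under the carousel's hub; its +x axis points horizontally from the hub to the inspection station and on to the magnifier's post, z up. Grey round base 290 mm across, 12 mm thick, with a tongue 70 mm wide along +x out to 260 mm; on it a steel index strip 34 x 6 mm at y = 0, 151 to 185 mm from the hub, continued inwards by a white line.
- carousel: Four-armed aluminium carousel that turns without end, either way, on the stand about its vertical hub axis. Origin on that axis at z = 30 mm, z up; its own +x axis points along the arm whose nest holds the button, the other arms lie 90, 180 and 270 degrees on. The button is at the station when this +x axis lies along the stand's +x axis. Takes about 0.1 N m to turn, stays where it is left.
- hub (a point): Hub axis of the carousel at mid height of its arms (z = 40 mm). Hub radius 28 mm, top at z = 54 mm. Each arm is a bar 14 mm wide, z = 34 to 46 mm, with 22 mm of air beneath; its sides are free to push from 28 to 97 mm from the axis. There a grey cup nest begins (outside diameter 35 mm, z = 32 to 56 mm, centre 115 mm from the axis).
- station (a point): The inspection station: 115 mm from the hub along the stand's +x axis, at the height of a nest's floor (z = 42 mm). The button's axis must come here.
- button: Pale push button standing upright in a nest, 21 x 23 x 38 mm, two pins on top; origin at the centre of its underside, which rests on the nest's floor at z = 42 mm; top at z = 80 mm. Stands loose in the nest with 2 to 5 mm of play. The other three nests are empty.
- magnifier (a joint): Swing angle in rad about the post: 0 = at its stop, arm pointing from the post to the hub, lens over the station; grows as it swings away clockwise seen from above (start 1.2 to 1.9, limit 2.1). To close, turn it counter-clockwise. The arm is a steel bar 10 mm wide, z = 97 to 111 mm, sides free to push 13 to 79 mm from the post's axis, then the lens. Takes about 0.08 N m; stays where left.
- post (a point): Axis of the magnifier's post, 225 mm from the hub on the stand's +x axis, at z = 104 mm (mid height of the magnifier's arm). Post diameter 18 mm, boss at the arm 26 mm, top at z = 118 mm.
- lens (a point): Centre of the round clear lens in its black ring (62 mm outside diameter, 8 mm thick, underside at z = 100 mm), 110 mm from the post's axis; moves with the magnifier.
- spare_button: A spare push button like the other, standing on the bench beside the stand, not in a nest; origin at the centre of its underside. To be left alone.
- glue_bottle: White glue bottle with a black cap, 30 mm across, 92 mm high, standing on the bench beside the stand; origin at the centre of its underside. To be left alone.
- screw_tray: Black tray full of screws, 78 x 125 x 23 mm, on the bench beside the stand; origin at the centre of its underside. To be left alone.

How it is judged:
By the outcome, as a careful person would: the job done as asked, in the order asked, and still so for the second after the job is handed in, with the robot touching nothing.
It also fails if it takes over 69 s, if anything falls off the work surface, if the arm or the gripper's body presses on something with over 40 N, if the wrist force passes 120 N, or if a joint passes its speed limit or range.

ROBOT

A 6-joint arm with a two-finger parallel gripper is mounted at the origin on a cart in front of the work surface, level with it; the furniture and walls round the work are solid. World frame = base frame: x ahead of the robot, y to its left, z up, the work surface at z = 0. Lengths are in m, angles in degrees, forces in N, time in s.
With the tool pointing down it reaches from about 0.275 to 0.825 m from the base axis. Payload 4.9 kg.
Tool frame: the origin (TCP) lies at the very end of the fingers, on their centre line; the grasp point (between the pads) lies 19 mm behind it (manip.hold_point_z is the z of the grasp point in the tool frame, in m); z points along the fingers, y is the line along which they close (so a half turn about z gives the same grasp; the last joint's range is limited). The gripper opens to 85 mm and grips with 20 to 120 N. Pads are 22 mm wide; open, the fingers measure 114 mm over their backs; the gripper's body (76 mm by 85 mm) begins 54 mm behind the grasp point. The pads swing forward as they close: fully open they stand 13 mm farther back than shut.
Start: joints at [-71.058, 18.69, -11.035, 60.275, 0, 82.311], TCP at [0.247, -0.492, 0.231] pointing down, gripper open.
Joint ranges: [-152.03, 152.03], [-55.5, 102.48], [-74.3, 77.21], [-110.64, 120.58], [-84.22, 78.4], [-180, 180]. Speed limits (degrees/s): [147.25, 147.25, 180, 180, 180, 180].

INTERFACE

Orientations are given as [roll, pitch, yaw] about the fixed x, y, z axes, in that order (R = Rz(yaw) Ry(pitch) Rx(roll)).
In Python, from station import manip gives the robot as it stands.
- The arm moves only by the shell command python3 -m pendant 'ROWS' [FORCE]. ROWS is a JSON object of lists of equal length, an entry for each row: "delta_rot": the turn, a rotation vector about the tool's x, y, z in rad, a list of three; "travel": the shift along the tool's x, y, z in mm, a list of three; "fingers": the opening, from -1 (shut) to 1 (fully open). A call has 1 to 8 rows; each row is the pose to reach, as a shift and turn from the pose commanded when the call began, along the tool's axes at that moment; what a row does not reach only later rows make up. A row lasts 1/12 s, in which the tool goes at most 41.7 mm and 7.16 degrees, less where a joint would pass 70% of its speed; a pose out of reach is approached as far as the arm can. A call with a gripper value outside its range is refused whole. The fingers move at their own pace and stop on an object; FORCE is the grip in N (left out, the last holds). Time passes only in rows, so rows that repeat a pose let the fingers close. It gives the time, the measured TCP pose, the force, the opening and the grip force at its end, in the units of the state.
- manip.observe(): the state, without advancing time (a new reading comes with each control period).
- manip.snapshot(name): name is "scene" or "side" or "wrist"; returns a dict with "image" (384x512x3 uint8, blue, green, red), "fovy" (degrees; the focal length in pixels is half the picture's height over the tangent of half this angle, whatever the lens; pixels are square), "cx", "cy" (the principal point, pixels), "R" (3x3) and "t" (3): a world point X has camera coordinates R X + t; the wrist camera has in their place "tool_from_camera" (4x4, takes a point from camera to tool coordinates, whose origin is the TCP and whose axes are the flange's). Camera axes: x right, y down, z forward; pixel columns grow to the right and rows downward; lengths in m; the calibration is good to about 2 mm. A picture is of the moment at which its call begins: read the wrist's pose just before it. There is no depth.
- manip.sign_off(): hands the job in; it is judged then, once.
The state is a dict: "t": time; "joint_pos": joint angles; "joint_vel": joint speeds; "joint_efforts": joint torques, N m; "position": TCP position; "ee_rot": TCP orientation; "contact_force": force on the tool from outside, world axes, zero at the start; "moment": the same for the moment, N m; "opening": opening from 0.0 (shut) to 1.0 (fully open); "finger_force": force on a finger pad.
Only numpy, scipy, OpenCV 4.12 (cv2) and the standard library are available. Lean on these libraries where they do the work, as an engineer would, in place of code of your own. Each camera call takes 0.05 s, during which the arm holds its last target. There are 200 camera calls.

## Working session

There is one attempt and no reset: what is moved stays moved. The work goes in short steps, Python scripts to look and compute and a shell command to move; the robot and the scene stay as the last step left them, time stands still between calls to the robot, and variables do not carry over. Pictures are saved under pics/ and viewed, at most 10 in all, crops included, and the job is handed in when it is done.

```bash
mkdir -p pics; ls; python3 - <<'E'
from station import manip
import cv2,json,numpy as np
s=manip.observe();print(s)
for n in("scene","side"):
    d=manip.snapshot(n);cv2.imwrite(f"pics/{n}0.png",d["image"])
    print(n,d["fovy"],d["cx"],d["cy"],np.round(d["R"],4).tolist(),np.round(d["t"],4).tolist())
E
```

```text
pics
{'t': 0.0, 'joint_pos': array([-7.10583096e+01,  1.87323785e+01, -1.10936408e+01,  6.02735744e+01,
        1.96388263e-03,  8.23111484e+01]), 'joint_vel': array([-0.01265004, -0.07552384,  0.00739042,  0.05035685,  0.08097111,
        0.02534622]), 'joint_efforts': array([-4.48777628e-04, -4.43401051e+01,  2.62438112e+01,  1.54251955e-02,
        1.56757500e-05,  1.09910417e-06]), 'position': array([ 0.24635844, -0.49108061,  0.2304891 ]), 'ee_rot': array([-1.79901565e+02, -1.52711859e-02,  2.66305271e+01]), 'contact_force': array([ 0.61886915,  0.52936393, -0.22078675]), 'moment': array([-0.0411396 ,  0.04446225, -0.01620795]), 'finger_force': 0.0, 'opening': 1.0056978997725208}
scene 42.344340676780746 259.5579524924113 188.7695063581466 [[-0.8649, -0.5015, -0.0232], [-0.269, 0.5019, -0.822], [0.4239, -0.7047, -0.569]] [0.4517, 0.3052, 0.9375]
side 50.99846698215262 251.6397767990766 184.16677666523603 [[-0.9974, -0.0723, -0.0033], [-0.0375, 0.5551, -0.8309], [0.062, -0.8286, -0.5564]] [0.5562, 0.1584, 0.8358]
```

View pics/scene0.png

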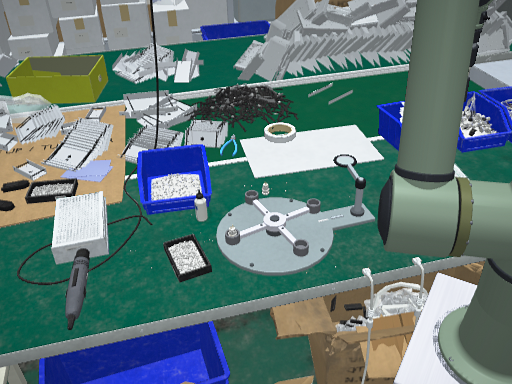

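View pics/side0.png

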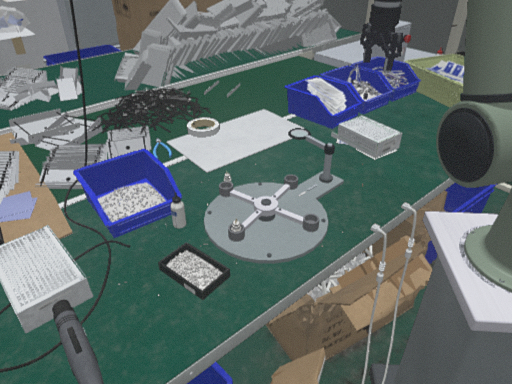

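The scene view shows the hub near (274,218), the button's nest near (232,234), the post top near (360,180) and the lens near (345,160). The spare button is at (266,188), the bottle at (201,207) and the tray at (187,257). The side view shows the hub at (266,203), the button at (236,227), the post top at (328,146) and the lens at (298,133). I'll enlarge both for more exact pixels.

```bash
python3 - <<'E'
import cv2
a=cv2.imread("pics/scene0.png")[140:290,180:390];b=cv2.imread("pics/side0.png")[115:275,160:360]
cv2.imwrite("pics/sc1.png",cv2.resize(a,None,fx=3.8,fy=3.8,interpolation=cv2.INTER_CUBIC))
cv2.imwrite("pics/sd1.png",cv2.resize(b,None,fx=3.7,fy=3.7,interpolation=cv2.INTER_CUBIC))
E
```

```text
(no output)
```

View pics/sc1.png

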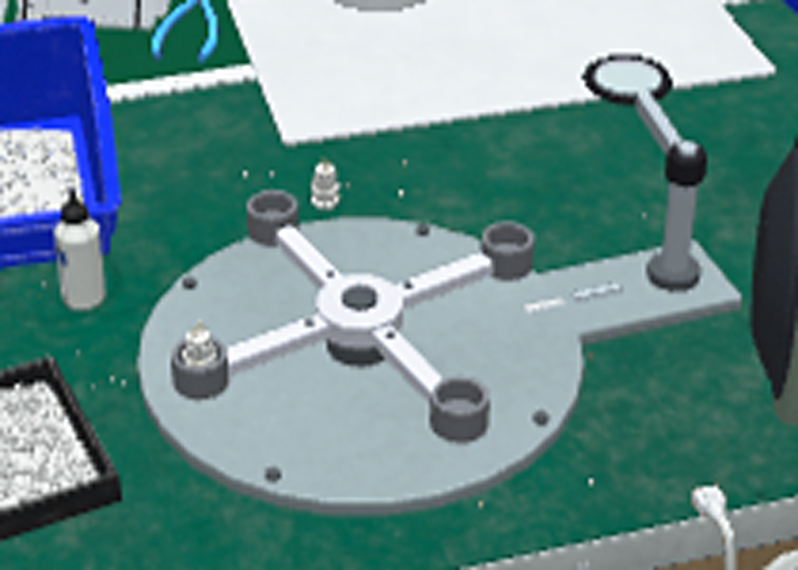

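View pics/sd1.png

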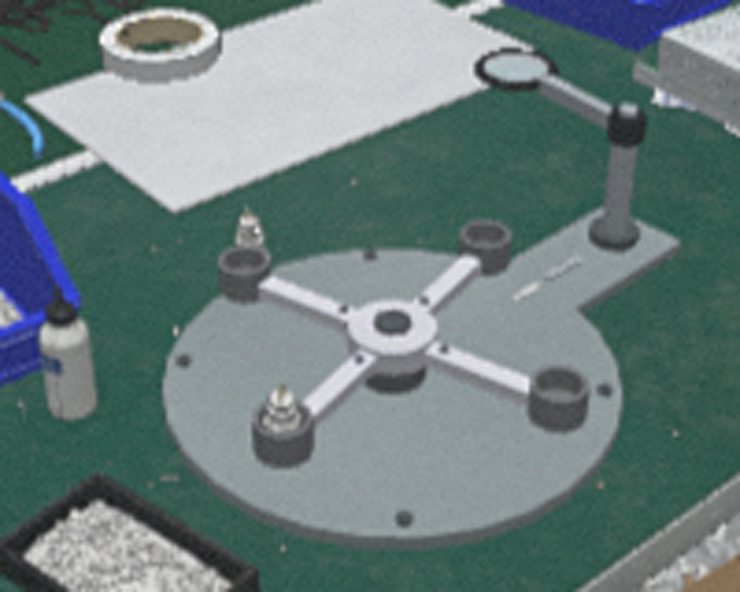

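The crops show these points:

| Item | Scene crop | Side crop |
|---|---|---|
| Hub ring | (360,300) | (392,320) |
| Empty cup | (271,207) | (245,265) |
| Empty cup | (507,240) | (485,238) |
| Empty cup | (460,396) | (558,384) |
| Button cup | (201,355) | (283,422) |
| Lens | (628,78) | (516,68) |
| Post base | (674,270) | (614,233) |

```bash
cat >h.py <<'E'
import numpy as np,cv2
from station import manip
def cam(d):
    f=192/np.tan(np.radians(d["fovy"]/2));K=np.array([[f,0,d["cx"]],[0,f,d["cy"]],[0,0,1]])
    return K,np.array(d["R"]),np.array(d["t"])
def ray(c,p,z):
    K,R,t=c;o=-R.T@t;v=R.T@np.linalg.inv(K)@[*p,1];return o+v*(z-o[2])/v[2]
E
python3 - <<'E'
from h import *
A=cam(manip.snapshot("scene"));B=cam(manip.snapshot("side"))
pts=dict(hub=((360,300),(392,320),.054),c1=((271,207),(245,265),.056),c2=((507,240),(485,238),.056),c3=((460,396),(558,384),.056),btn=((201,355),(283,422),.056),lens=((628,78),(516,68),.108),postbase=((674,272),(614,234),.014),lineout=((620,287),(578,262),.013),linein=((530,307),(517,297),.012),boss=((686,162),(627,125),.106),spare=((325,205),(249,245),0.0),botcap=((74,200),(62,300),.085))
P={}
for k,(a,b,z) in pts.items():
    a=np.array(a)/3.8+[180,140];b=np.array(b)/3.7+[160,115]
    T=cv2.triangulatePoints(A[0]@np.c_[A[1],A[2]],B[0]@np.c_[B[1],B[2]],a.reshape(2,1),b.reshape(2,1))[:,0]
    p,q=ray(A,a,z),ray(B,b,z);P[k]=(p+q)/2
    print(k,p[:2].round(3),q[:2].round(3),(T[:3]/T[3]).round(3))
h=P["hub"]
for k in P:
    d=P[k]-h;print(k,np.hypot(*d[:2]).round(3),np.degrees(np.arctan2(d[1],d[0])).round(1))
d=P["lens"]-P["postbase"];print(np.hypot(*d[:2]),np.degrees(np.arctan2(d[1],d[0])))
E
```

```text
hub [ 0.531 -0.09 ] [ 0.532 -0.097] [ 0.531 -0.091  0.056]
c1 [ 0.632 -0.149] [ 0.629 -0.148] [ 0.629 -0.144  0.059]
c2 [ 0.475 -0.19 ] [ 0.474 -0.191] [ 0.474 -0.187  0.058]
c3 [ 0.434 -0.036] [ 0.433 -0.038] [ 0.433 -0.035  0.058]
btn [0.589 0.006] [0.589 0.006] [0.589 0.006 0.056]
lens [ 0.453 -0.336] [ 0.453 -0.34 ] [ 0.453 -0.334  0.11 ]
postbase [ 0.383 -0.263] [ 0.378 -0.267] [ 0.38  -0.254  0.022]
lineout [ 0.409 -0.231] [ 0.406 -0.231] [ 0.407 -0.226  0.017]
linein [ 0.454 -0.184] [ 0.45  -0.187] [ 0.451 -0.177  0.019]
boss [ 0.382 -0.26 ] [ 0.379 -0.262] [ 0.38  -0.253  0.111]
spare [ 0.64  -0.236] [ 0.642 -0.256] [ 0.637 -0.231  0.009]
botcap [ 0.728 -0.059] [ 0.727 -0.062] [ 0.725 -0.055  0.089]
hub 0.0 0.0
c1 0.113 -28.9
c2 0.112 -120.4
c3 0.113 150.0
btn 0.115 60.1
lens 0.257 -107.8
postbase 0.228 -131.3
lineout 0.185 -132.0
linein 0.121 -130.9
boss 0.225 -132.0
spare 0.188 -54.2
botcap 0.199 9.6
0.10280612541312438 -45.24352052407195
```

```bash
cat >>h.py <<'E'
from scipy.spatial.transform import Rotation as Rn
def way(*W):
    s=manip.observe();R=Rn.from_euler("xyz",s["ee_rot"],degrees=True).as_matrix()
    print([[int(round(v)) for v in R.T@(np.array(w)-s["position"])*1000] for w in W])
H=np.array([.532,-.0925])
def arc(r,angs,z,c=H): return [(*(c+r*np.array([np.cos(np.radians(a)),np.sin(np.radians(a))])),z) for a in angs]
E
python3 -c "
from h import *
way(*arc(.065,[-155],.20),*arc(.065,[-155],.032))"
```

```text
[[369, -230, 31], [369, -230, 199]]
```

```bash
python3 -m pendant '{"travel":[[30,-19,3],[62,-38,6],[95,-58,8],[127,-78,11],[160,-98,14],[192,-118,16],[224,-138,18],[256,-158,20]],"delta_rot":[[0,0,0],[0,0,0],[0,0,0],[0,0,0],[0,0,0],[0,0,0],[0,0,0],[0,0,0]],"fingers":[-1,-1,-1,-1,-1,-1,-1,-1]}'
python3 -c "
from h import *
d=manip.snapshot('wrist');cv2.imwrite('pics/w1.png',d['image']);print(d['fovy'],d['cx'],d['cy'],np.round(d['tool_from_camera'],4).tolist(),manip.observe()['position'])
way(*arc(.065,[-155],.20),*arc(.065,[-155],.032))"
```

```text
t: 0.87
position: [0.4051, -0.234, 0.2112]
ee_rot: [180.0, -0.0, 26.6]
contact_force: [1.6, 0.5, -0.6]
opening: 0.001
finger_force: 0.0
69.13630205592025 262.4705288573416 188.65995499808758 [[-0.0012, -0.9624, -0.2715, 0.069], [1.0, -0.0009, -0.001, -0.0003], [0.0007, -0.2715, 0.9624, -0.1421], [0.0, 0.0, 0.0, 1.0]] [ 0.40750639 -0.22812804  0.21082917]
[[107, -67, 12], [107, -66, 180]]
```

View pics/w1.png

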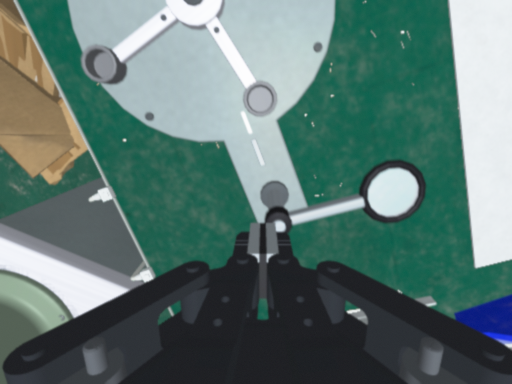

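The wrist view shows the hub at (195,8), nest rims at (260,98) and (100,64), the index line from (242,112) to (263,165), the post base at (274,193) and the lens at (393,191). I'll check these against the earlier fixes.

```bash
cat >>h.py <<'E'
def wcam(d,s):
    K,_,_=cam(dict(d,R=np.eye(3),t=np.zeros(3)));T=np.eye(4);T[:3,:3]=Rn.from_euler("xyz",s["ee_rot"],degrees=True).as_matrix();T[:3,3]=s["position"]
    M=np.linalg.inv(T@np.array(d["tool_from_camera"]));return K,M[:3,:3],M[:3,3]
E
python3 - <<'E'
from h import *
s=manip.observe();d=manip.snapshot("wrist");c=wcam(d,s)
for k,p,z in(("hub",(195,6),.054),("c2",(260,98),.056),("c3",(100,64),.056),("li",(242,112),.012),("lo",(263,165),.013),("pb",(274,193),.014),("lens",(393,191),.104)):
    q=ray(c,p,z);e=q[:2]-H;print(k,q[:2].round(4),np.hypot(*e).round(4),np.degrees(np.arctan2(e[1],e[0])).round(1))
E
python3 -m pendant '{"travel":[[35,-22,4],[70,-44,8],[107,-67,12],[107,-67,50],[107,-67,90],[107,-67,130],[107,-67,165],[107,-67,180]],"delta_rot":[[0,0,0],[0,0,0],[0,0,0],[0,0,0],[0,0,0],[0,0,0],[0,0,0],[0,0,0]],"fingers":[-1,-1,-1,-1,-1,-1,-1,-1]}'
```

```text
hub [ 0.5245 -0.0959] 0.0082 -155.5
c2 [ 0.4785 -0.1879] 0.1094 -119.3
c3 [ 0.4354 -0.0327] 0.1136 148.2
li [ 0.4562 -0.1747] 0.1118 -132.7
lo [ 0.4111 -0.2255] 0.1797 -132.3
pb [ 0.3855 -0.2542] 0.2182 -132.2
lens [ 0.4594 -0.3366] 0.2547 -106.6
t: 1.63
position: [0.4672, -0.1271, 0.0272]
ee_rot: [-179.8, 0.2, 26.6]
contact_force: [-0.9, 0.6, 0.2]
opening: -0.001
finger_force: 0.0
```

```bash
python3 -c "
from h import *
print(manip.observe()['position'])
way(*arc(.065,range(-150,20,5),.032))"
```

```text
[ 0.46718084 -0.12710158  0.02719959]
[[9, 2, -5], [9, 8, -5], [10, 13, -5], [12, 19, -5], [14, 24, -5], [16, 29, -5], [19, 34, -5], [22, 38, -5], [26, 43, -5], [30, 47, -5], [35, 50, -5], [39, 53, -5], [44, 56, -5], [49, 59, -5], [55, 60, -5], [60, 62, -5], [66, 63, -5], [72, 63, -5], [77, 63, -5], [83, 62, -5], [88, 61, -5], [94, 60, -5], [99, 58, -5], [104, 55, -5], [109, 52, -5], [114, 49, -5], [118, 45, -5], [122, 41, -5], [126, 37, -5], [129, 32, -5], [132, 27, -5], [134, 22, -5], [136, 17, -5], [137, 11, -5]]
```

```bash
python3 -m pendant '{"travel":[[6,0,0],[6,6,0],[7,11,0],[9,17,0],[11,22,0],[13,27,0],[16,32,0],[19,36,0]],"delta_rot":[[0,0,0],[0,0,0],[0,0,0],[0,0,0],[0,0,0],[0,0,0],[0,0,0],[0,0,0]],"fingers":[-1,-1,-1,-1,-1,-1,-1,-1]}'
python3 -m pendant '{"travel":[[4,5,0],[8,9,0],[13,12,0],[17,15,0],[22,18,0],[27,21,0],[33,22,0],[38,24,0]],"delta_rot":[[0,0,0],[0,0,0],[0,0,0],[0,0,0],[0,0,0],[0,0,0],[0,0,0],[0,0,0]],"fingers":[-1,-1,-1,-1,-1,-1,-1,-1]}'
python3 -c "
from h import *
s=manip.observe();p=s['position'];e=p[:2]-H;print(p,s['contact_force'],np.hypot(*e),np.degrees(np.arctan2(e[1],e[0])))"
```

```text
t: 2.3
position: [0.504, -0.1521, 0.0318]
ee_rot: [180.0, -0.0, 26.6]
contact_force: [-2.3, 0.8, 1.3]
opening: -0.0
finger_force: 0.9
t: 2.97
position: [0.5485, -0.1558, 0.0312]
ee_rot: [180.0, 0.0, 26.6]
contact_force: [-2.9, -0.2, 0.8]
opening: -0.001
finger_force: 1.1
[ 0.54850314 -0.15583332  0.0312095 ] [-2.93425253 -0.16257156  0.75924092] 0.06544817382555773 -75.39487662149973
```

Pushing with about 3 N at radius 65 mm, as intended. I'll continue the arc.

```bash
python3 -m pendant '{"travel":[[6,1,0],[12,1,0],[17,1,0],[23,0,0],[28,-1,0],[34,-2,0],[39,-4,0],[44,-7,0]],"delta_rot":[[0,0,0],[0,0,0],[0,0,0],[0,0,0],[0,0,0],[0,0,0],[0,0,0],[0,0,0]],"fingers":[-1,-1,-1,-1,-1,-1,-1,-1]}'
python3 -m pendant '{"travel":[[5,-3,0],[10,-6,0],[14,-10,0],[18,-14,0],[22,-18,0],[25,-23,0],[28,-28,0],[30,-33,0]],"delta_rot":[[0,0,0],[0,0,0],[0,0,0],[0,0,0],[0,0,0],[0,0,0],[0,0,0],[0,0,0]],"fingers":[-1,-1,-1,-1,-1,-1,-1,-1]}'
python3 -m pendant '{"travel":[[1,-3,0],[2,-6,0],[2,-6,0],[2,-6,0]],"delta_rot":[[0,0,0],[0,0,0],[0,0,0],[0,0,0]],"fingers":[-1,-1,-1,-1]}'
python3 - <<'E'
from h import *
s=manip.observe();p=s['position'];e=p[:2]-H;print(p,s['contact_force'],np.hypot(*e),np.degrees(np.arctan2(e[1],e[0])))
a=manip.snapshot("scene")["image"][140:290,180:390];b=manip.snapshot("side")["image"][115:275,160:360]
cv2.imwrite("pics/m.png",np.hstack([cv2.resize(a,(400,290),interpolation=2),cv2.resize(b,(362,290),interpolation=2)]))
E
```

```text
t: 3.63
position: [0.5849, -0.1299, 0.0314]
ee_rot: [180.0, -0.0, 26.6]
contact_force: [-2.4, -2.4, 0.5]
opening: 0.001
finger_force: 1.1
t: 4.3
position: [0.5966, -0.0864, 0.0314]
ee_rot: [180.0, -0.0, 26.6]
contact_force: [-0.0, -2.9, -0.5]
opening: -0.002
finger_force: 1.1
t: 4.63
position: [0.5953, -0.08, 0.0313]
ee_rot: [-179.9, -0.0, 26.7]
contact_force: [-0.2, 0.2, -0.4]
opening: -0.002
finger_force: 0.0
[ 0.59531474 -0.080016    0.03127022] [-0.19687157  0.23219028 -0.37362906] 0.06453376232405834 11.154139692573137
```

View pics/m.png

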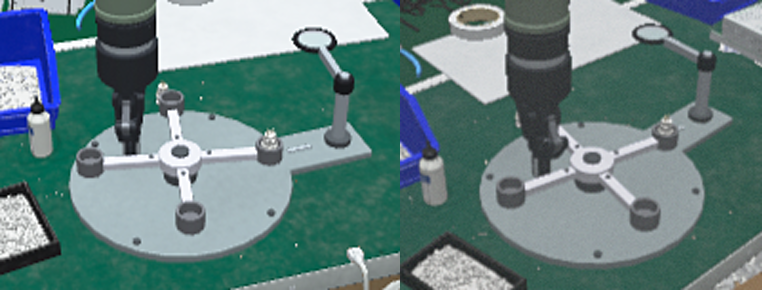

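The carousel has turned most of the way and the button's nest is just short of the index line. In the left panel the button cup is at (268,153) and the opposite cup at (90,157). In the right panel they are at (665,137) and (510,186).

```bash
python3 - <<'E'
from h import *
A=cam(manip.snapshot("scene"));B=cam(manip.snapshot("side"))
def rep(k,q):
    e=q[:2]-H;print(k,q[:2].round(4),np.hypot(*e).round(4),np.degrees(np.arctan2(e[1],e[0])).round(1))
for k,p in(("opp",(90,155)),("btn",(268,150)),("c",(191,210)),("d",(171,97))): rep(k,ray(A,np.array(p)/1.905+[180,140],.056))
for k,p in(("opp",(110,184)),("btn",(265,134)),("c",(245,204))): rep(k,ray(B,np.array(p)/1.8125+[160,115],.056))
E
python3 -c "
from h import *
way(*arc(.065,[18,20,22,24,26,28,30],.0313))"
```

```text
opp [ 0.6252 -0.0256] 0.1147 35.7
btn [ 0.4331 -0.1411] 0.1102 -153.8
c [0.4651 0.0045] 0.1178 124.6
d [ 0.5974 -0.1851] 0.1134 -54.8
opp [ 0.627  -0.0331] 0.1121 32.0
btn [ 0.4383 -0.1515] 0.1107 -147.8
c [ 0.467 -0.007] 0.1074 127.3
[[2, -8, 0], [3, -10, 0], [3, -13, 0], [3, -15, 0], [3, -17, 0], [3, -19, 0], [3, -22, 0]]
```

```bash
python3 -m pendant '{"travel":[[1,-3,0],[1,-5,0],[2,-8,0],[3,-11,0],[3,-11,0],[3,-11,-40],[3,-11,-80],[3,-11,-120]],"delta_rot":[[0,0,0],[0,0,0],[0,0,0],[0,0,0],[0,0,0],[0,0,0],[0,0,0],[0,0,0]],"fingers":[-1,-1,-1,-1,-1,-1,-1,-1]}'
python3 -c "
from h import *
way((.44,-.145,.28))"
```

```text
t: 5.5
position: [0.5921, -0.0685, 0.1518]
ee_rot: [-179.8, 0.1, 26.7]
contact_force: [1.4, -1.5, -0.2]
opening: -0.0
finger_force: 0.0
[[-170, 0, -128]]
```

```bash
python3 -m pendant '{"travel":[[-20,0,-30],[-50,0,-55],[-80,0,-80],[-110,0,-105],[-140,0,-128],[-170,0,-128],[-170,0,-128],[-170,0,-128]],"delta_rot":[[0,0,0],[0,0,0],[0,0,0],[0,0,0],[0,0,0],[0,0,0],[0,0,0],[0,0,0]],"fingers":[-1,-1,-1,-1,-1,-1,-1,-1]}'
python3 - <<'E'
from h import *
print(manip.observe()['position'])
i=manip.snapshot("wrist")["image"][:270];cv2.imwrite("pics/w2.png",cv2.resize(i,None,fx=1.56,fy=1.56,interpolation=2))
E
```

```text
t: 6.17
position: [0.4405, -0.1457, 0.28]
ee_rot: [180.0, -0.1, 26.5]
contact_force: [0.2, -0.2, 0.0]
opening: -0.001
finger_force: 0.0
[ 0.44046165 -0.14574335  0.27998371]
```

View pics/w2.png

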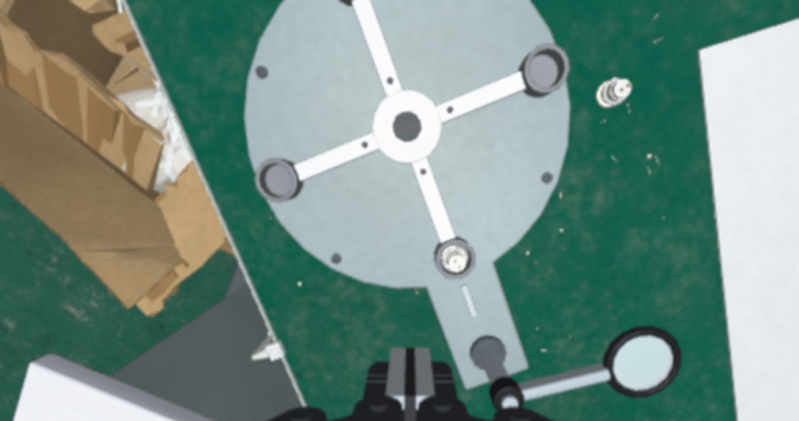

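The wrist view shows the button almost in line. The hub is at (407,126), the cups at (545,69), (279,179) and (454,257), the index strip runs from (463,288) to (475,315), and the post base is at (488,351).

```bash
python3 - <<'E'
from h import *
s=manip.observe();d=manip.snapshot("wrist");c=wcam(d,s)
P={}
for k,p,z in(("hub",(407,126),.054),("cR",(545,69),.056),("cL",(279,179),.056),("btn",(454.5,257),.056),("holeR",(547,178),.012),("holeUL",(262,72),.012),("holeBL",(336,258),.012),("li",(463.5,287),.0135),("lo",(475,316),.0135),("pb",(488,351),.016),("tongueL",(465,388),.012),("tongueR",(527,368),.012)):
    P[k]=q=ray(c,np.array(p)/1.56,z)[:2];e=q-P["hub"];print(k,q.round(4),np.hypot(*e).round(4),np.degrees(np.arctan2(e[1],e[0])).round(2))
a=lambda v:np.degrees(np.arctan2(v[1],v[0]))
print("arm",a(P["cL"]-P["cR"])-90, a(P["btn"]-P["hub"]),"strip",a(P["lo"]-P["li"]),"tongue end",a(P["tongueR"]-P["tongueL"]))
m=(P["cL"]+P["cR"])/2;print("hub mid",m)
for k in("btn","li","lo","pb"):print(k,a(P[k]-m))
m=(P["tongueR"]+P["tongueL"])/2;print("tongue mid",a(m-P["hub"]))
E
```

```text
hub [ 0.5332 -0.0966] 0.0 0.0
cR [ 0.6165 -0.1728] 0.1129 -42.43
cL [ 0.4504 -0.0215] 0.1118 137.81
btn [ 0.4574 -0.1796] 0.1124 -132.42
holeR [ 0.5539 -0.2284] 0.1334 -81.07
holeUL [0.5201 0.0358] 0.1331 95.67
holeBL [ 0.4004 -0.0865] 0.1332 175.64
li [ 0.43   -0.2089] 0.1526 -132.59
lo [ 0.409  -0.2332] 0.1847 -132.28
pb [ 0.3829 -0.2621] 0.2236 -132.25
tongueL [ 0.3347 -0.2625] 0.2587 -140.11
tongueR [ 0.3832 -0.3087] 0.2598 -125.28
arm 47.68915485208768 -132.4211420968431 strip -130.82815899265137 tongue end -43.59903723445105
hub mid [ 0.53345649 -0.09715489]
btn -132.6920080128736
li -132.7900467928392
lo -132.44836166406773
pb -132.3862139928975
tongue mid -132.6829161464517
```

The button's arm is within about 0.3° of the index line, so the carousel is done. Next is the magnifier, approached from its clockwise side.

```bash
python3 -c "
from h import *
C=np.array([.3816,-.2632])
way(*arc(.05,[-85],.28,C),*arc(.05,[-85],.088,C))"
```

```text
[[-125, 125, -1], [-125, 125, 191]]
```

```bash
python3 -m pendant '{"travel":[[-25,25,0],[-50,50,0],[-75,75,0],[-100,100,0],[-125,125,0],[-125,125,0],[-125,125,40],[-125,125,80]],"delta_rot":[[0,0,0],[0,0,0],[0,0,0],[0,0,0],[0,0,0],[0,0,0],[0,0,0],[0,0,0]],"fingers":[-1,-1,-1,-1,-1,-1,-1,-1]}'
python3 -m pendant '{"travel":[[0,0,40],[0,0,80],[0,0,100],[0,0,111],[0,0,111],[0,0,111]],"delta_rot":[[0,0,0],[0,0,0],[0,0,0],[0,0,0],[0,0,0],[0,0,0]],"fingers":[-1,-1,-1,-1,-1,-1]}'
python3 -c "
from h import *
C=np.array([.3816,-.2632])
way(*arc(.05,range(-80,30,5),.088,C))"
```

```text
t: 6.93
position: [0.3876, -0.3152, 0.1995]
ee_rot: [179.7, -0.1, 26.6]
contact_force: [0.6, 0.2, -0.5]
opening: -0.005
finger_force: 0.0
t: 7.43
position: [0.3858, -0.3124, 0.0873]
ee_rot: [-179.9, 0.0, 26.7]
contact_force: [0.7, -0.2, 0.5]
opening: -0.002
finger_force: 0.0
[[4, 2, -1], [8, 3, -1], [12, 4, -1], [17, 4, -1], [21, 4, -1], [26, 4, -1], [30, 3, -1], [34, 2, -1], [38, 0, -1], [42, -2, -1], [46, -4, -1], [49, -7, -1], [53, -9, -1], [56, -13, -1], [58, -16, -1], [61, -20, -1], [63, -23, -1], [65, -27, -1], [66, -31, -1], [67, -36, -1], [68, -40, -1], [68, -44, -1]]
```

```bash
python3 -m pendant '{"travel":[[4,2,0],[8,3,0],[12,4,0],[17,4,0],[21,4,0],[26,4,0],[30,3,0],[34,2,0]],"delta_rot":[[0,0,0],[0,0,0],[0,0,0],[0,0,0],[0,0,0],[0,0,0],[0,0,0],[0,0,0]],"fingers":[-1,-1,-1,-1,-1,-1,-1,-1]}'
python3 -m pendant '{"travel":[[4,-2,0],[8,-4,0],[12,-6,0],[15,-9,0],[19,-11,0],[22,-15,0],[24,-18,0],[24,-18,0]],"delta_rot":[[0,0,0],[0,0,0],[0,0,0],[0,0,0],[0,0,0],[0,0,0],[0,0,0],[0,0,0]],"fingers":[-1,-1,-1,-1,-1,-1,-1,-1]}'
python3 - <<'E'
from h import *
C=np.array([.3816,-.2632]);s=manip.observe();e=s['position'][:2]-C;print(np.hypot(*e),np.degrees(np.arctan2(e[1],e[0])))
way(*arc(.05,[0,3,6,9,12,15,18,21,24,27],.088,C))
a=manip.snapshot("scene")["image"][140:290,180:390];b=manip.snapshot("side")["image"][115:275,160:360]
cv2.imwrite("pics/n.png",np.hstack([cv2.resize(a,(400,290),interpolation=2),cv2.resize(b,(362,290),interpolation=2)]))
E
```

```text
t: 8.1
position: [0.4167, -0.2999, 0.0883]
ee_rot: [180.0, 0.0, 26.6]
contact_force: [-2.6, -1.6, 0.5]
opening: -0.0
finger_force: 1.2
t: 8.77
position: [0.4305, -0.2721, 0.0883]
ee_rot: [-180.0, -0.1, 26.7]
contact_force: [-0.5, 0.4, 0.0]
opening: -0.001
finger_force: 0.1
0.049714252945720294 -10.257138911425704
[[5, -7, 0], [6, -10, 0], [7, -12, 0], [8, -15, 0], [9, -17, 0], [9, -20, 0], [10, -22, 0], [10, -25, 0], [10, -28, 0], [10, -30, 0]]
```

View pics/n.png

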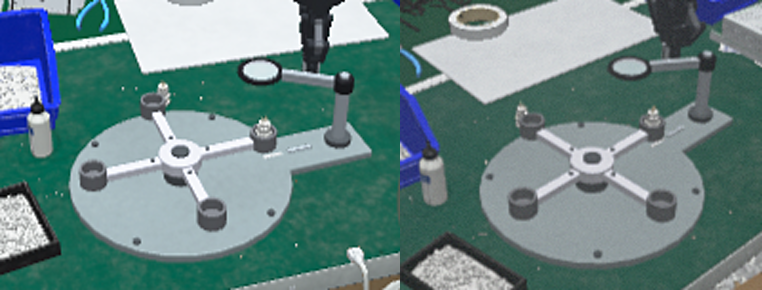

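The magnifier is swinging round, with the lens at (261,71) in the left panel. The carousel hasn't moved, and its button cup is at (263,135). I'll continue in smaller steps.

```bash
python3 -m pendant '{"travel":[[3,-4,0],[5,-7,0],[6,-10,0],[7,-12,0],[8,-15,0],[9,-17,0],[9,-19,0],[9,-20,0]],"delta_rot":[[0,0,0],[0,0,0],[0,0,0],[0,0,0],[0,0,0],[0,0,0],[0,0,0],[0,0,0]],"fingers":[-1,-1,-1,-1,-1,-1,-1,-1]}'
python3 -m pendant '{"travel":[[0,-1,0],[0,-2,0],[0,-3,0],[0,-4,0]],"delta_rot":[[0,0,0],[0,0,0],[0,0,0],[0,0,0]],"fingers":[-1,-1,-1,-1]}'
python3 - <<'E'
from h import *
C=np.array([.3816,-.2632]);s=manip.observe();e=s['position'][:2]-C;print(np.hypot(*e),np.degrees(np.arctan2(e[1],e[0])))
A=cam(manip.snapshot("scene"));i=manip.snapshot("scene")["image"][140:290,180:390]
cv2.imwrite("pics/o.png",cv2.resize(i,None,fx=3.8,fy=3.8,interpolation=2))
E
```

```text
t: 9.53
position: [0.4293, -0.251, 0.0883]
ee_rot: [180.0, -0.0, 26.6]
contact_force: [-0.6, -1.3, 0.6]
opening: 0.003
finger_force: 1.0
t: 9.87
position: [0.4274, -0.2477, 0.0883]
ee_rot: [180.0, 0.0, 26.6]
contact_force: [0.6, -2.4, 0.2]
opening: -0.003
finger_force: 1.0
0.048326951083534075 18.654024390555918
```

View pics/o.png

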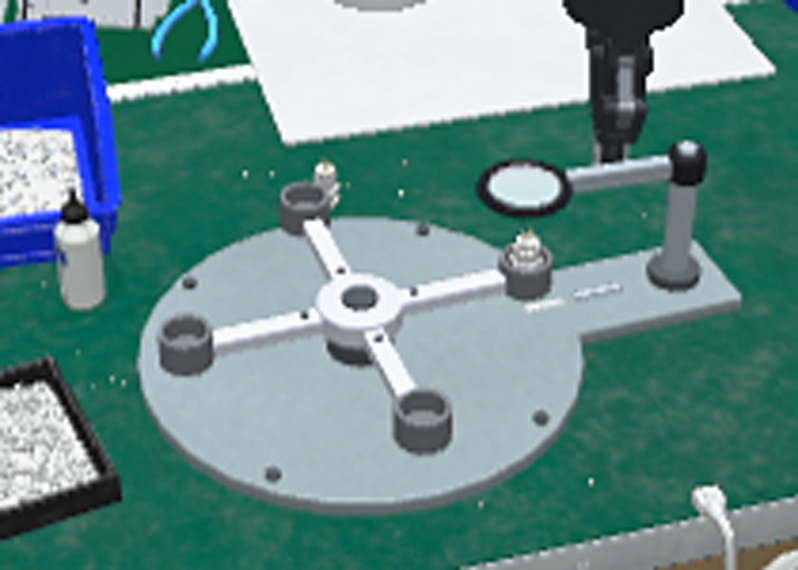

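The lens is at (525,188), close to its place but not yet over the button. I'll work out its angle and the remaining arc.

```bash
python3 - <<'E'
from h import *
C=np.array([.3816,-.2632]);A=cam(manip.snapshot("scene"))
q=ray(A,np.array((525,188))/3.8+[180,140],.107)[:2]-C;print(np.hypot(*q),np.degrees(np.arctan2(q[1],q[0])))
way(*arc(.0485,[20,22,24,26,28,30,32,34],.0883,C))
E
```

```text
0.11332507842481923 45.48593516658685
[[0, -1, 0], [0, -3, 0], [1, -4, 0], [1, -6, 0], [1, -8, 0], [0, -9, 0], [0, -11, 0], [0, -13, 0]]
```

```bash
python3 -m pendant '{"travel":[[0,-0.5,0],[0,-1,0],[0,-1.5,0],[0,-1.5,0]],"delta_rot":[[0,0,0],[0,0,0],[0,0,0],[0,0,0]],"fingers":[-1,-1,-1,-1]}'|egrep 'pos|force'
python3 -m pendant '{"travel":[[0,-0.5,0],[0,-1,0],[0,-1,0]],"delta_rot":[[0,0,0],[0,0,0],[0,0,0]],"fingers":[-1,-1,-1]}'|egrep 'pos|force'
```

```text
position: [0.4266, -0.2463, 0.0882]
contact_force: [-0.3, -1.6, -1.0]
finger_force: 0.8
position: [0.4262, -0.2454, 0.0883]
contact_force: [-0.0, -2.4, -0.5]
finger_force: 0.8
```

```bash
for i in 1 2 ; do :; done
python3 -m pendant '{"travel":[[0,-0.5,0],[0,-1,0],[0,-1,0]],"delta_rot":[[0,0,0],[0,0,0],[0,0,0]],"fingers":[-1,-1,-1]}'|egrep 'pos|force'
python3 - <<'E'
from h import *
i=manip.snapshot("scene")["image"][150:215,290:345].astype(int)
m=(i.max(2)<60).astype(np.uint8);n,l,st,ce=cv2.connectedComponentsWithStats(m)
print([(s.tolist(),(c+[290,150]).round(1).tolist()) for s,c in zip(st,ce) if s[4]>40])
E
```

```text
position: [0.4258, -0.2445, 0.0883]
contact_force: [1.0, -1.1, -0.4]
finger_force: 0.8
[([0, 0, 55, 65, 3265], [315.5, 182.7]), ([45, 0, 10, 34, 208], [339.4, 165.4]), ([17, 34, 25, 15, 100], [318.7, 192.8])]
```

```bash
python3 - <<'E'
from h import *
C=np.array([.3816,-.2632]);A=cam(manip.snapshot("scene"))
q=ray(A,(319,191.5),.106)[:2];e=q-C;print(q,np.hypot(*e),np.degrees(np.arctan2(e[1],e[0])))
E
python3 -m pendant '{"travel":[[0,-0.5,0],[0,-1,0],[0,-1,0]],"delta_rot":[[0,0,0],[0,0,0],[0,0,0]],"fingers":[-1,-1,-1]}'|egrep 'pos|force'
```

```text
[ 0.45626246 -0.17687527] 0.11413343605873782 49.14339597433838
position: [0.4255, -0.2439, 0.0883]
contact_force: [0.8, -2.8, -0.2]
finger_force: 1.1
```

```bash
python3 -m pendant '{"travel":[[0,-0.5,0],[0,-1,0],[0,-1,0]],"delta_rot":[[0,0,0],[0,0,0],[0,0,0]],"fingers":[-1,-1,-1]}'|egrep 'pos|force'
python3 -m pendant '{"travel":[[0,-0.5,0],[0,-1,0],[0,-1,0]],"delta_rot":[[0,0,0],[0,0,0],[0,0,0]],"fingers":[-1,-1,-1]}'|egrep 'pos|force'
```

```text
position: [0.4254, -0.2438, 0.0885]
contact_force: [1.5, -6.1, -2.4]
finger_force: 2.3
position: [0.4254, -0.2436, 0.0886]
contact_force: [1.8, -7.1, -3.0]
finger_force: 3.1
```

Force rose to 7 N with no further motion, so the magnifier is on its stop. I'll back off and then rise.

```bash
python3 -m pendant '{"travel":[[0,6,0],[0,16,0],[0,32,0],[0,50,0],[0,50,-30],[0,50,-70],[0,50,-110],[0,50,-150]],"delta_rot":[[0,0,0],[0,0,0],[0,0,0],[0,0,0],[0,0,0],[0,0,0],[0,0,0],[0,0,0]],"fingers":[-1,-1,-1,-1,-1,-1,-1,-1]}'
python3 -m pendant '{"travel":[[0,0,-20],[0,0,-30],[0,0,-30],[0,0,-30]],"delta_rot":[[0,0,0],[0,0,0],[0,0,0],[0,0,0]],"fingers":[-1,-1,-1,-1]}'|grep -E 't:|force'
python3 - <<'E'
from h import *
print(manip.observe()['position'])
i=manip.snapshot("wrist")["image"][:270];j=manip.snapshot("scene")["image"][140:290,180:390]
cv2.imwrite("pics/z.png",np.hstack([cv2.resize(i,(455,240),interpolation=2),cv2.resize(j,(336,240),interpolation=2)]))
E
```

```text
t: 12.37
position: [0.4463, -0.286, 0.2393]
ee_rot: [-179.8, 0.0, 26.6]
contact_force: [0.8, -0.1, 0.3]
opening: -0.003
finger_force: 0.0
t: 12.7
ee_rot: [-179.9, 0.0, 26.6]
contact_force: [-0.2, -0.6, 0.5]
finger_force: 0.0
[ 0.44658138 -0.28623599  0.26714694]
```

View pics/z.png

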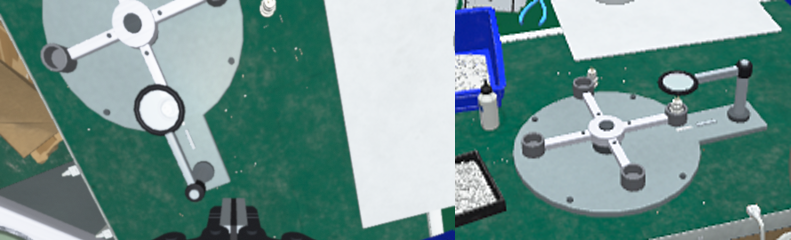

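The wrist panel shows the lens at (159,109), on the line from the post at (194,190) to the hub at (133,23). The bystanders look unmoved. One numeric check, then I hand in.

```bash
python3 - <<'E'
from h import *
s=manip.observe();c=wcam(manip.snapshot("wrist"),s);k=512/455
P={n:ray(c,np.array(p)*k,z)[:2] for n,p,z in(("hub",(133,23),.054),("cL",(57,57),.056),("lens",(159,109),.106),("post",(195,192),.118))}
a=lambda v:np.degrees(np.arctan2(v[1],v[0]))
print({n:v.round(3) for n,v in P.items()},"arm",a(P["cL"]-P["hub"])-270+360,"stand",a(P["post"]-P["hub"]),"lens",a(P["lens"]-P["post"])-180)
E
```

```text
{'hub': array([ 0.532, -0.098]), 'cL': array([ 0.449, -0.023]), 'lens': array([ 0.456, -0.181]), 'post': array([ 0.384, -0.262])} arm 227.7643418630351 stand -132.07223081018486 lens -131.57188334995521
```

```bash
python3 -c "
from station import manip
print(manip.sign_off())"
```

```text
the job is handed in; nothing more can be done
None
```

The job is handed in at about 13 s of robot time: by my last measurement the button is at the station to within about half a degree, the magnifier rests on its stop with the lens over it, and the robot is clear of everything.

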